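Re-rack the sanding heads in reverse order

ROBOT

A 7-joint arm with a two-finger parallel gripper is mounted at the origin on the work surface. World frame = base frame: x ahead of the robot, y to its left, z up, the work surface at z = 0. Lengths are in m, angles in rad, forces in N, time in s.
With the tool pointing down it reaches from about 0.4 to 0.85 m from the base axis. Payload 4.5 kg.
Tool frame: the origin (TCP) lies between the finger pads; the fingertips stand 11 mm ahead of it and the grasp point (between the pads) lies 8 mm behind it (r.nose_length is the distance from the TCP to the fingertips, in m); z points along the fingers, y is the line along which they close (so a half turn about z gives the same grasp; the last joint's range is limited). The gripper opens to 88 mm and grips with 3 to 60 N. Pads are 18 mm wide; open, the fingers measure 123 mm over their backs; the gripper's body (75 mm by 187 mm) begins 45 mm behind the grasp point.
Start: joints at [1.341, 0.689, -0.195, 1.565, 0.157, 0.902, -0.215], TCP at [0.163, -0.603, 0.229] pointing down, gripper open.
Joint ranges: [-3.01, 3.01], [-0.46, 2.08], [-1.47, 1.51], [0.13, 2.56], [-1, 4.14], [0.04, 2.09], [-2.66, 2.66]. Speed limits (rad/s): [2.57, 2.57, 3.14, 3.14, 3.14, 3.14, 3.14].

INTERFACE

Orientations are given as a unit quaternion [x, y, z, w].
In Python, from plant import get_state, snapshot, camera_model, r gives the robot as it stands.
- The arm moves only by the shell command python3 -m inch 'ROWS' [FORCE]. ROWS is text: rows parted by semicolons, each of 7 numbers parted by spaces: the opening, from -1 (shut) to 1 (fully open), then the shift along the tool's x, y, z in m, then the turn, a rotation vector about the tool's x, y, z in rad. A call has 1 to 20 rows; each row shifts and turns the commanded pose from where the row before left it, along the tool's axes as they then stand; what a row does not reach is not made up. A row lasts 1/12 s, in which the tool goes at most 41.7 mm and 7.16 degrees, less where a joint would pass 70% of its speed; a pose out of reach is approached as far as the arm can. A call is refused whole if a number of a shift passes 0.0417 or a number of a turn 0.125, either way. A call with a gripper value outside its range is refused whole. The fingers move at their own pace and stop on an object; FORCE is the grip in N (left out, the last holds). Time passes only in rows, so rows that do not move let the fingers close. It gives the time, the measured TCP pose, the force, the opening and the grip force at its end, in the units of the state.
- get_state(): the state, without advancing time (a new reading comes with each control period).
- snapshot(name): name is "scene" or "side" or "wrist"; returns (picture, depth): 420x560x3 uint8, red, green, blue; 420x560 float32, m along the optical axis (not along the pixel's ray), 0 where there is no reading.
- camera_model(name): a dict with "intrinsics" (3x3 intrinsics, pixels), "view" (4x4, takes a point from world to camera coordinates). Camera axes: x right, y down, z forward; pixel columns grow to the right and rows downward; lengths in m; the calibration is good to about 2 mm. A picture is of the moment at which its call begins: read the wrist's pose just before it. camera_model takes no time and is no camera call; for the wrist camera it gives the pose at the moment of the call.
- r.finish_job(): hands the job in; it is judged then, once.
The state is a dict: "clock": time; "q": joint angles; "qd": joint speeds; "joint_torque": joint torques, N m; "tool_pos": TCP position; "eef_rot": TCP orientation; "contact_force": force on the tool from outside, world axes, zero at the start; "moment": the same for the moment, N m; "opening": opening from 0.0 (shut) to 1.0 (fully open); "finger_force": force on a finger pad.
Only numpy, scipy, OpenCV 4.12 (cv2) and the standard library are available. Lean on these libraries where they do the work, as an engineer would, in place of code of your own. Each camera call takes 0.05 s, during which the arm holds its last target. There are 200 camera calls.

TASK

Move the four sanding heads from the cork pads of the plywood carrier into the four compartments of the dark wooden rack in reverse order: seen from the robot, the leftmost head goes into the rightmost compartment, the second from the left into the second from the right, and so on. Stand each one upright on the floor of its own compartment, arbor up, without knocking any over, and leave the can and the sanding block where they are.

Things in the scene. Friction and masses are not known exactly. Their poses are not given: they have to be found in the camera images.
- drum: sanding drum, a wide brown abrasive cylinder 56 mm in diameter and 60 mm tall. On its top, on the axis, stands a plain steel arbor 14 mm in diameter and 32 mm tall, to hold it by. Loose, 0.07 to 0.23 kg. Origin: centre of its underside, z along the arbor.
- sleeve: spindle sanding sleeve, a slim brown abrasive cylinder 30 mm in diameter and 70 mm tall. On its top, on the axis, stands a plain steel arbor 14 mm in diameter and 32 mm tall, to hold it by. Loose, 0.07 to 0.23 kg. Origin: centre of its underside, z along the arbor.
- cone: grey felt polishing cone, 52 mm in diameter at the foot, narrowing to 20 mm at its top, 55 mm tall. On its top, on the axis, stands a plain steel arbor 14 mm in diameter and 32 mm tall, to hold it by. Loose, 0.07 to 0.23 kg. Origin: centre of its underside, z along the arbor.
- flapwheel: flap wheel, a low grey disc about 65 mm in diameter over its dark flaps and 34 mm tall. On its top, on the axis, stands a plain steel arbor 14 mm in diameter and 32 mm tall, to hold it by. Loose, 0.07 to 0.23 kg. Origin: centre of its underside, z along the arbor.
- pad_a: one of four identical square cork pads, 74 x 74 x 6 mm, fixed in a row on the carrier at its slots; which pad lies at which slot changes. Origin: centre of its underside, 10 mm above the bench; axes as the carrier's. At the start the sanding drum stands on it, centred within 5 mm.
- pad_b: one of four identical square cork pads, 74 x 74 x 6 mm, fixed in a row on the carrier at its slots; which pad lies at which slot changes. Origin: centre of its underside, 10 mm above the bench; axes as the carrier's. At the start the sanding sleeve stands on it, centred within 5 mm.
- pad_c: one of four identical square cork pads, 74 x 74 x 6 mm, fixed in a row on the carrier at its slots; which pad lies at which slot changes. Origin: centre of its underside, 10 mm above the bench; axes as the carrier's. At the start the felt cone stands on it, centred within 5 mm.
- pad_d: one of four identical square cork pads, 74 x 74 x 6 mm, fixed in a row on the carrier at its slots; which pad lies at which slot changes. Origin: centre of its underside, 10 mm above the bench; axes as the carrier's. At the start the flap wheel stands on it, centred within 5 mm.
- carrier: plywood carrier board fixed on the bench, 88 x 372 mm (x, y), 10 mm thick, with a 28 mm high wooden lip at either end and the four cork pads on it. Origin: centre of its underside; its y axis runs along the row to the robot's left (+y), turned at most 9 degrees. Its four slots lie at y = 130.5, 43.5, -43.5 and -130.5 mm in its frame, x = 0. It may be the nearer or the farther of the two from the robot.
- rack: dark wooden rack fixed on the bench, 94 x 355 mm (x, y), empty at the start, with four open square compartments in a row, each 80 x 80 mm inside, parted by lighter 7 mm walls that rise 18 mm above the bench; floor 6 mm above the bench. Origin: centre of its underside; its y axis runs along the row to the robot's left (+y), turned at most 9 degrees. Compartment centres at y = 130.5, 43.5, -43.5 and -130.5 mm in its frame, x = 0.
- tin: bystander: closed can 68 mm in diameter, 55 mm tall, to the robot's left of the work. Origin: centre of its underside.
- block: bystander: sanding block 112 x 64 x 30 mm lying to the robot's right of the work. Origin: centre of its underside, x along its length.
Not all that is in view belongs to the job. What is shaped like the drum but green or yellow is not meant. Leave any purple or yellow look-alike of the flapwheel alone.

How it is judged:
By the outcome, as a careful person would: the job done as asked, in the order asked, and still so for the second after the job is handed in, with the robot touching nothing.
It also fails if it takes over 99 s, if anything falls off the work surface, if the arm or the gripper's body presses on something with over 40 N, if the wrist force passes 120 N, or if a joint passes its speed limit or range.

## Working session

There is one attempt and no reset: what is moved stays moved. The work goes in short steps, Python scripts to look and compute and a shell command to move; the robot and the scene stay as the last step left them, time stands still between calls to the robot, and variables do not carry over. Pictures are saved under pics/ and viewed, at most 14 in all, crops included, and the job is handed in when it is done.

```bash
mkdir -p pics; ls; python3 - <<'E'
from plant import *
import cv2,numpy as np
for n in("scene","side"):
    p,d=snapshot(n); cv2.imwrite(f"pics/{n}0.png",p[:,:,::-1]); np.savez(f"pics/{n}0.npz",p=p,d=d)
    m=camera_model(n); print(n,m["intrinsics"],m["view"])
s=get_state(); print(s["clock"],s["tool_pos"],s["eef_rot"],s["opening"])
E
```

```text
pics
scene [[388.42297497   0.         282.04489435]
 [  0.         388.42297497 207.59300398]
 [  0.           0.           1.        ]] [[-0.31611608  0.94869922 -0.00635768  0.17944736]
 [ 0.81568251  0.26835915 -0.51248943 -0.38708125]
 [-0.48449218 -0.167192   -0.85867     1.18003235]
 [ 0.          0.          0.          1.        ]]
side [[448.17579793   0.         287.16895483]
 [  0.         448.17579793 209.67328982]
 [  0.           0.           1.        ]] [[ 9.98918376e-01 -4.01689200e-02  2.34208567e-02 -4.91545488e-01]
 [ 6.39033315e-04 -4.91787066e-01 -8.70715266e-01  4.57653115e-02]
 [ 4.64937662e-02  8.69788445e-01 -4.91229468e-01  1.27267685e+00]
 [ 0.00000000e+00  0.00000000e+00  0.00000000e+00  1.00000000e+00]]
0.1 [ 0.16275909 -0.60284328  0.22819775] [ 9.91311376e-01  1.31533590e-01 -1.68491293e-04 -8.01040690e-04] 0.9967560463553836
```

View pics/scene0.png

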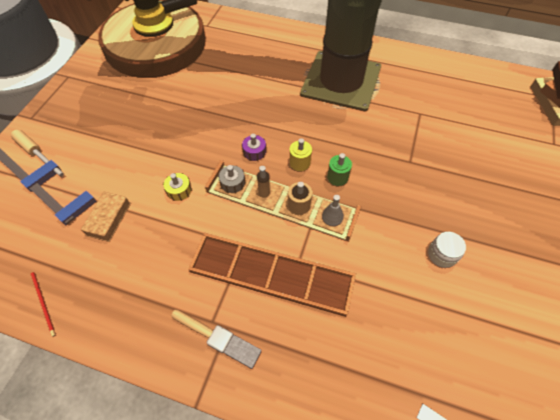

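View pics/side0.png

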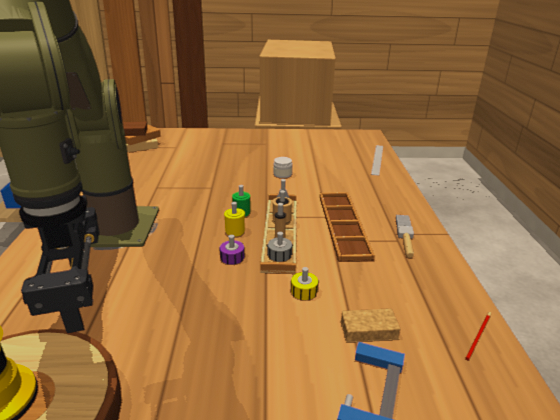

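The scene view looks back at the robot, so image right is +y. The carrier is the nearer of the two. From the robot's left the heads are cone (333,212), drum (300,197), sleeve (263,182) and flap wheel (231,178). The rack is at about (272,275), and the green, yellow and purple look-alikes stand around the carrier.

```bash
cat > h.py <<'E'
import numpy as np,cv2
from plant import *
def cloud(d,m):
    K,V=m["intrinsics"],m["view"]; v,u=np.mgrid[:d.shape[0],:d.shape[1]]
    P=np.stack([(u-K[0,2])/K[0,0]*d,(v-K[1,2])/K[1,1]*d,d],-1)
    return (P-V[:3,3])@V[:3,:3]
def ray(u,v,z,m):
    K,V=m["intrinsics"],m["view"]; c=-V[:3,:3].T@V[:3,3]
    g=V[:3,:3].T@np.array([(u-K[0,2])/K[0,0],(v-K[1,2])/K[1,1],1]); return c+g*(z-c[2])/g[2]
E
python3 - <<'E'
from h import *
f=np.load("pics/scene0.npz"); d=f["d"]; m=camera_model("scene"); W=cloud(d,m)
ok=d>0; z=W[...,2]
print("bench z",np.median(z[330:400,150:160]))
# rack quad
q=np.zeros(d.shape,np.uint8); cv2.fillPoly(q,[np.array([[180,225],[215,228],[370,275],[360,325],[180,285]])],1)
s=ok&(q>0)&(z>.012)&(z<.024)
r=cv2.minAreaRect(W[s][:,:2].astype(np.float32)); print("rack",s.sum(),r, cv2.boxPoints(r))
q[:]=0; cv2.fillPoly(q,[np.array([[200,160],[225,155],[370,200],[360,245],[195,200]])],1)
s=ok&(q>0)&(z>.006)&(z<.032)
r=cv2.minAreaRect(W[s][:,:2].astype(np.float32)); print("carrier",s.sum(),r, cv2.boxPoints(r))
for n,(u,v),h in(("cone",(333,212),.103),("drum",(300,197),.108),("sleeve",(263,182),.118),("flap",(231,178),.082)):
    b=np.zeros(d.shape,bool); b[v-25:v+12,u-12:u+12]=1
    t=ok&b&(z>h-.008)&(z<h+.008); print(n,t.sum(),np.median(W[t],0) if t.any() else 0, z[b].max(), np.argwhere(t).mean(0))
E
```

```text
bench z -0.0003832331929647957
rack 1802 ((0.6527690291404724, 0.004195228219032288), (0.09642376005649567, 0.3558417558670044), 1.9583380222320557) [[ 0.59850526  0.18036465]
 [ 0.6106653  -0.17526926]
 [ 0.7070328  -0.1719742 ]
 [ 0.69487274  0.18365972]]
carrier 3376 ((0.4680873155593872, -0.035108357667922974), (0.3730877935886383, 0.09015574306249619), 86.73954010009766) [[ 0.41247272 -0.2187865 ]
 [ 0.50248253 -0.2239141 ]
 [ 0.5237019   0.14856978]
 [ 0.4336921   0.15369739]]
cone 36 [0.48058826 0.09639644 0.10112256] 0.8160241958201414 [197.83333333 336.5       ]
drum 32 [0.47573732 0.01258366 0.10664216] 0.8160241958201414 [184.625   300.40625]
sleeve 33 [ 0.46684217 -0.07865687  0.11631019] 0.8160241958201414 [168.60606061 262.48484848]
flap 32 [ 0.46438445 -0.16259497  0.08084126] 0.8160241958201414 [167.8125  230.09375]
```

```bash
python3 - <<'E'
import cv2
i=cv2.imread("pics/scene0.png")[130:320,180:370]; cv2.imwrite("pics/crop0.png",cv2.resize(i,None,fx=3.1,fy=3.1,interpolation=cv2.INTER_CUBIC))
E
```

```text
(no output)
```

View pics/crop0.png

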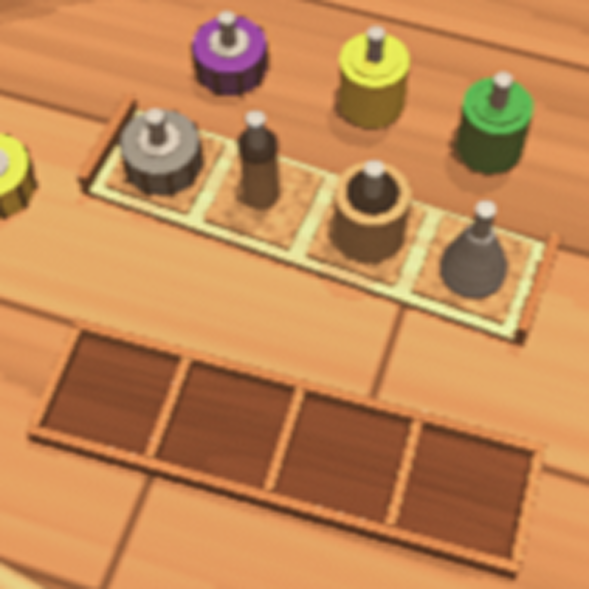

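Rack measures 96 × 356 mm and carrier 373 × 90 mm, both matching the given sizes, and the arbor heights are within 2 mm of what they should be. I'll grip across the row (tool y = world +x), so first comes the wrist turn.

```bash
python3 -m inch '0 0 0 0 0 0 -0.11; 0 0 0 0 0 0 -0.119; 0 0 0 0 0 0 -0.119; 0 0 0 0 0 0 -0.119; 0 0 0 0 0 0 -0.119; 0 0 0 0 0 0 -0.119; 0 0 0 0 0 0 -0.119; 0 0 0 0 0 0 -0.119; 0 0 0 0 0 0 -0.119; 0 0 0 0 0 0 -0.119; 0 0 0 0 0 0 -0.119; 0 0 0 0 0 0 -0.007; 0 0 0 0 0 0 0' 40
python3 -c "
from plant import *;s=get_state();print(s['q'],s['eef_rot'])"
```

```text
clock: 1.18
tool_pos: [0.1627, -0.6032, 0.2285]
eef_rot: [0.708, 0.706, 0.0, -0.0]
contact_force: [0.7, -0.1, -0.2]
opening: 0.501
finger_force: 0.0
[ 1.53714846  0.73442264 -0.56334022  1.55422911  0.44362018  0.98398919
  0.8381557 ] [ 7.08175810e-01  7.06035982e-01  3.56033706e-04 -2.96149512e-04]
```

```bash
python3 -m inch '0 0.012 0.008 0 0 0 0; 0 0.022 0.015 0 0 0 0; 0 0.022 0.015 0 0 0 0; 0 0.022 0.015 0 0 0 0; 0 0.022 0.015 0 0 0 0; 0 0.022 0.015 0 0 0 0; 0 0.022 0.015 0 0 0 0; 0 0.022 0.015 0 0 0 0; 0 0.022 0.015 0 0 0 0; 0 0.022 0.015 0 0 0 0; 0 0.022 0.015 0 0 0 0; 0 0.022 0.015 0 0 0 0; 0 0.022 0.015 0 0 0 0; 0 0.022 0.015 0 0 0 0; 0 0.022 0.015 0 0 0 0; 0 0.022 0.015 0 0 0 0; 0 0.022 0.015 0 0 0 0; 0 0.022 0.015 0 0 0 0; 0 0.022 0.015 0 0 0 0; 0 0.022 0.015 0 0 0 0' 40
python3 -c "
from plant import *;s=get_state();print(s['q'],s['eef_rot'])"
```

```text
clock: 2.85
tool_pos: [0.4566, -0.1722, 0.229]
eef_rot: [0.708, 0.706, -0.0, 0.0]
contact_force: [0.5, 0.4, -0.6]
opening: 0.503
finger_force: 0.0
[ 0.6065727   0.55031893 -0.52908139  1.95820753  0.40380806  0.73764385
 -0.16539976] [ 7.08313067e-01  7.05898412e-01 -7.52227272e-05  1.59123805e-04]
```

```bash
python3 -m inch '0 0.005 0.004 0 0 0 0; 0 0 0 0 0 0 0; 0 0 0 0 0 0 0' 40
python3 - <<'E'
from h import *
m=camera_model("wrist"); p,d=snapshot("wrist"); cv2.imwrite("pics/w1.png",p[:,:,::-1]); W=cloud(d,m); np.savez("pics/w1.npz",W=W,d=d,p=p)
z=W[...,2]; s=get_state(); print(s["tool_pos"])
for n,x,y,h in(("flap",.4644,-.1626,.082),("sleeve",.4668,-.0787,.118)):
    t=(d>0)&(abs(z-h)<.006)&(np.hypot(W[...,0]-x,W[...,1]-y)<.02)
    if t.any(): print(n,t.sum(),cv2.minEnclosingCircle(W[t][:,:2].astype(np.float32)),np.median(W[t],0),np.argwhere(t).mean(0))
E
```

```text
clock: 3.1
tool_pos: [0.4594, -0.1692, 0.2288]
eef_rot: [0.708, 0.707, -0.001, -0.0]
contact_force: [-0.6, -0.2, 0.3]
opening: 0.497
finger_force: 0.0
[ 0.45887602 -0.16986711  0.22868316]
flap 210 ((0.46262624859809875, -0.16415691375732422), 0.006801791023463011) [ 0.46215222 -0.16314664  0.08133295] [171.0047619 279.3      ]
sleeve 326 ((0.4648929834365845, -0.08026322722434998), 0.006706597283482552) [ 0.46519574 -0.07959743  0.11756898] [ 65.05828221 283.52147239]
```

View pics/w1.png

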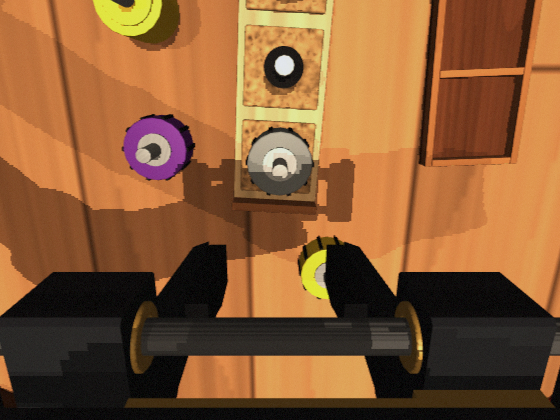

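The flap wheel arbor is at (279,171), 6.8 mm in radius (7 expected), and the view agrees with the scene camera within 2 mm. The sleeve is at (284,65).

```bash
python3 -m inch '0 0.0055 0.0035 0.010 0 0 0; 0 0 0 0.02 0 0 0; 0 0 0 0.02 0 0 0; 0 0 0 0.02 0 0 0; 0 0 0 0.02 0 0 0; 0 0 0 0.02 0 0 0; 0 0 0 0.02 0 0 0; 0 0 0 0.015 0 0 0; 0 0 0 0.01 0 0 0; 0 0 0 0.0085 0 0 0; 0 0 0 0 0 0 0; 0 0 0 0 0 0 0; -1 0 0 0 0 0 0; -1 0 0 0 0 0 0; -1 0 0 0 0 0 0; -1 0 0 0 0 0 0; -1 0 0 0 0 0 0; -1 0 0 0 0 0 0; -1 0 0 0 0 0 0' 30
```

```text
clock: 4.73
tool_pos: [0.4631, -0.163, 0.0656]
eef_rot: [0.707, 0.707, -0.0, -0.0]
contact_force: [-0.9, -0.1, 2.5]
opening: 0.139
finger_force: 30.0
```

```bash
python3 -m inch '-1 0 0 -0.005 0 0 0; -1 0 0 -0.01 0 0 0; -1 0 0 -0.02 0 0 0; -1 0 0 -0.02 0 0 0; -1 0 0 -0.02 0 0 0; -1 0 0 -0.02 0 0 0; -1 0 0 -0.02 0 0 0; -1 0 0 -0.01 0 0 0; -1 0 0 -0.005 0 0 0; -1 0.006 0.0035 0 0 0 0; -1 0.012 0.007 0 0 0 0; -1 0.018 0.011 0 0 0 0; -1 0.018 0.011 0 0 0 0; -1 0.018 0.011 0 0 0 0; -1 0.018 0.011 0 0 0 0; -1 0.018 0.011 0 0 0 0; -1 0.018 0.011 0 0 0 0; -1 0.018 0.011 0 0 0 0; -1 0.018 0.011 0 0 0 0; -1 0.018 0.011 0 0 0 0'
python3 -m inch '-1 0.018 0.011 0 0 0 0; -1 0.018 0.011 0 0 0 0; -1 0.018 0.012 0 0 0 0; -1 0.018 0.012 0 0 0 0; -1 0.018 0.012 0 0 0 0; -1 0.015 0.010 0 0 0 0; -1 0.010 0.007 0 0 0 0; -1 0.004 0.003 0 0 0 0; -1 0 0 0 0 0 0; -1 0 0 0 0 0 0; -1 0 0 0 0 0 0'
```

```text
clock: 6.4
tool_pos: [0.5727, 0.0187, 0.1941]
eef_rot: [0.707, 0.707, -0.001, -0.001]
contact_force: [0.2, 0.2, -2.2]
opening: 0.138
finger_force: 30.0
clock: 7.32
tool_pos: [0.6503, 0.1347, 0.1948]
eef_rot: [0.707, 0.707, -0.001, 0.0]
contact_force: [-0.7, 0.5, -1.6]
opening: 0.141
finger_force: 30.0
```

```bash
python3 - <<'E'
from h import *
s=get_state(); print(s["tool_pos"],s["opening"],s["contact_force"],s["q"])
m=camera_model("wrist"); p,d=snapshot("wrist"); cv2.imwrite("pics/w2.png",p[:,:,::-1]); W=cloud(d,m)
z=W[...,2]; x=W[...,0];y=W[...,1]
t=(d>0)&(abs(z-.018)<.005)&(x>.57)&(x<.73)&(y<.22); print(cv2.minAreaRect(W[t][:,:2].astype(np.float32)))
t=(d>0)&(z>.12)&(z<.19)&(abs(x-s["tool_pos"][0])<.05)&(abs(y-s["tool_pos"][1])<.05); P=W[t]; print(len(P),P.min(0),P.max(0))
E
```

```text
[0.65034282 0.13472016 0.19478525] 0.14129607403536817 [-0.71419795  0.53323917 -1.58150655] [-0.04298943  0.80899331 -0.45455254  1.46043511  0.39783085  0.96622091
 -0.60429052]
((0.6520034670829773, 0.022051945328712463), (0.09387019276618958, 0.3221207857131958), 2.1012916564941406)
7644 [0.61728355 0.10183899 0.14548634] [0.68263622 0.16554393 0.18992865]
```

View pics/w2.png

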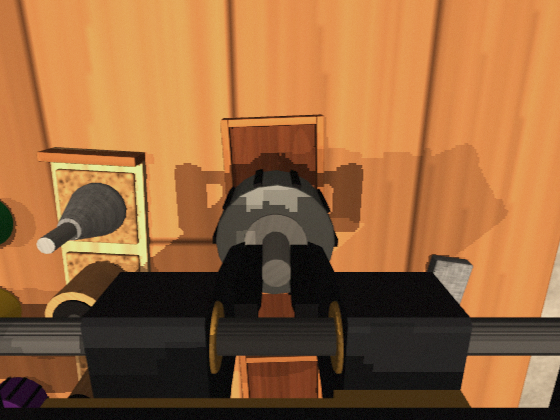

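The rack is 93.9 mm wide and the flap wheel hangs upright over the end compartment, around (275,230). A 2 mm shift in x is needed before lowering.

```bash
python3 -m inch '-1 0 -0.002 0.01 0 0 0; -1 0 0 0.02 0 0 0; -1 0 0 0.02 0 0 0; -1 0 0 0.02 0 0 0; -1 0 0 0.02 0 0 0; -1 0 0 0.02 0 0 0; -1 0 0 0.01 0 0 0; -1 0 0 0.007 0 0 0; -1 0 0 0.005 0 0 0; -1 0 0 0.003 0 0 0; -1 0 0 0.002 0 0 0; -1 0 0 0.0015 0 0 0; -1 0 0 0 0 0 0; -1 0 0 0 0 0 0'
```

```text
clock: 8.53
tool_pos: [0.6493, 0.1362, 0.0575]
eef_rot: [0.707, 0.707, 0.0, 0.0]
contact_force: [0.7, 1.2, -1.5]
opening: 0.14
finger_force: 30.0
```

```bash
python3 -m inch '-1 0 0 0.001 0 0 0; -1 0 0 0.001 0 0 0; -1 0 0 0 0 0 0; 0 0 0 0 0 0 0; 0 0 0 0 0 0 0; 0 0 0 0 0 0 0; 0 0 0 0 0 0 0; 0 0 0 -0.01 0 0 0; 0 0 0 -0.02 0 0 0; 0 0 0 -0.03 0 0 0; 0 0 0 -0.03 0 0 0; 0 0 0 -0.03 0 0 0; 0 0 0 -0.03 0 0 0'
python3 -m inch '0 -0.012 -0.010 0 0 0 0; 0 -0.022 -0.019 0 0 0 0; 0 -0.022 -0.019 0 0 0 0; 0 -0.022 -0.019 0 0 0 0; 0 -0.022 -0.019 0 0 0 0; 0 -0.022 -0.019 0 0 0 0; 0 -0.022 -0.019 0 0 0 0; 0 -0.022 -0.019 0 0 0 0; 0 -0.022 -0.019 0 0 0 0; 0 -0.018 -0.014 0 0 0 0; 0 -0.009 -0.008 0 0 0 0; 0 0 0 0 0 0 0; 0 0 0 0 0 0 0; 0 0 0 0 0 0 0'
cat > look.py <<'E'
from h import *
import sys
n,x0,y0,h=sys.argv[1],*map(float,sys.argv[2:5])
m=camera_model("wrist"); tp=get_state()["tool_pos"]; p,d=snapshot("wrist"); cv2.imwrite(f"pics/{n}.png",p[:,:,::-1]); W=cloud(d,m); z=W[...,2]
t=(d>0)&(abs(z-h)<.005)&(np.hypot(W[...,0]-x0,W[...,1]-y0)<.02)
print("tool",tp,t.sum())
if t.any():
    c,rad=cv2.minEnclosingCircle(W[t][:,:2].astype(np.float32)); print("arbor",c,rad,np.median(z[t]),"row dy dx",c[1]-tp[1],c[0]-tp[0])
f=(d>0)&(abs(z-.046)<.02)&(W[...,0]>.6)&(abs(W[...,1]-.1346)<.05)
E
python3 look.py w3 .4655 -.0796 .118
```

```text
clock: 9.62
tool_pos: [0.6489, 0.1361, 0.2071]
eef_rot: [0.707, 0.707, 0.0, 0.0]
contact_force: [0.7, -0.6, -0.0]
opening: 0.499
finger_force: 0.0
clock: 10.78
tool_pos: [0.4666, -0.0773, 0.2054]
eef_rot: [0.706, 0.708, 0.001, 0.0]
contact_force: [0.8, 0.4, -0.0]
opening: 0.499
finger_force: 0.0
tool [ 0.46662864 -0.07726649  0.20538011] 309
arbor (0.46501457691192627, -0.07937709987163544) 0.007021941244602203 0.11739899954435827 row dy dx -0.0021106116488174426 -0.0016140614602087044
```

View pics/w3.png

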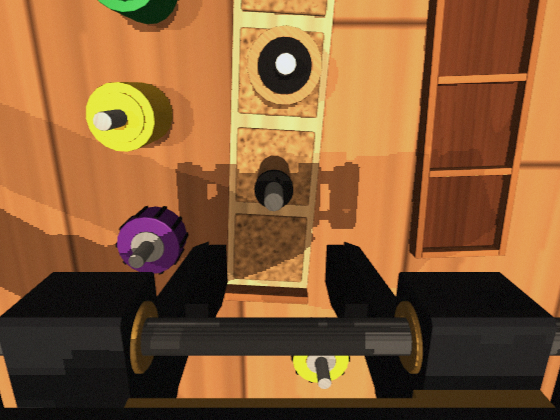

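The sleeve arbor is at (272,196), 7.0 mm in radius and at the right height. The drum is at (285,64), and the flap wheel's pad is empty.

```bash
python3 -m inch '0 -0.002 -0.0016 0.010 0 0 0; 0 0 0 0.02 0 0 0; 0 0 0 0.02 0 0 0; 0 0 0 0.02 0 0 0; 0 0 0 0.015 0 0 0; 0 0 0 0.010 0 0 0; 0 0 0 0.0095 0 0 0; 0 0 0 0 0 0 0; 0 0 0 0 0 0 0; -1 0 0 0 0 0 0; -1 0 0 0 0 0 0; -1 0 0 0 0 0 0; -1 0 0 0 0 0 0; -1 0 0 0 0 0 0; -1 0 0 0 0 0 0; -1 0 0 0 0 0 0' 30
```

```text
clock: 12.17
tool_pos: [0.4638, -0.0809, 0.1007]
eef_rot: [0.707, 0.707, 0.0, 0.0]
contact_force: [0.2, -0.0, 2.8]
opening: 0.138
finger_force: 30.0
```

```bash
python3 -m inch '-1 0 0 -0.005 0 0 0; -1 0 0 -0.01 0 0 0; -1 0 0 -0.02 0 0 0; -1 0 0 -0.02 0 0 0; -1 0 0 -0.02 0 0 0; -1 0 0 -0.02 0 0 0; -1 0 0 -0.02 0 0 0; -1 0 0 -0.01 0 0 0; -1 0 0 -0.005 0 0 0; -1 0.004 0.006 0 0 0 0; -1 0.008 0.012 0 0 0 0; -1 0.012 0.018 0 0 0 0; -1 0.012 0.018 0 0 0 0; -1 0.012 0.018 0 0 0 0; -1 0.012 0.018 0 0 0 0; -1 0.012 0.018 0 0 0 0; -1 0.012 0.018 0 0 0 0'
python3 -m inch '-1 0.012 0.018 0 0 0 0; -1 0.012 0.018 0 0 0 0; -1 0.012 0.015 0 0 0 0; -1 0.006 0.007 0 0 0 0; -1 0.002 0.003 0 0 0 0; -1 0 0 0 0 0 0; -1 0 0 0 0 0 0; -1 0 0 0 0 0 0'
python3 - <<'E'
from h import *
s=get_state(); T=s["tool_pos"]; print(T,s["opening"])
m=camera_model("wrist"); p,d=snapshot("wrist"); cv2.imwrite("pics/w4.png",p[:,:,::-1]); W=cloud(d,m)
z=W[...,2]; x=W[...,0];y=W[...,1]
t=(d>0)&(z>.13)&(z<.21)&(abs(x-T[0])<.03)&(abs(y-T[1])<.04); P=W[t]; print(len(P),P.min(0),P.max(0))
t=(d>0)&(z>.06)&(z<.1)&(abs(x-.6485)<.03)&(abs(y-.135)<.03); print("flap arbor",np.median(W[t],0),np.ptp(W[t],axis=0))
E
```

```text
clock: 13.58
tool_pos: [0.5896, 0.0041, 0.2289]
eef_rot: [0.707, 0.707, -0.001, -0.001]
contact_force: [-0.0, -0.6, -0.1]
opening: 0.141
finger_force: 30.0
clock: 14.25
tool_pos: [0.6495, 0.0458, 0.2302]
eef_rot: [0.707, 0.707, -0.001, 0.0]
contact_force: [0.1, 1.2, -0.3]
opening: 0.138
finger_force: 30.0
[0.64952268 0.04580135 0.23015799] 0.1379161441521655
1281 [0.63559278 0.0471762  0.14547693] [0.66549913 0.06218003 0.20936603]
flap arbor [0.64810202 0.13525045 0.07166617] [0.01310676 0.01376848 0.01395067]
```

View pics/w4.png

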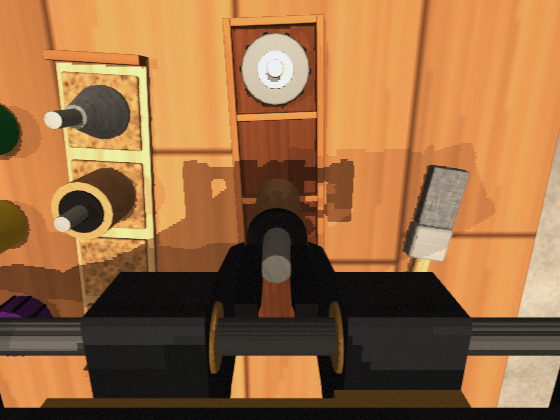

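The flap wheel stands upright at (275,68), centred in its compartment. The sleeve is over the second compartment, so I'll lower and release it.

```bash
python3 -m inch '-1 0.001 0 0.01 0 0 0; -1 0 0 0.02 0 0 0; -1 0 0 0.02 0 0 0; -1 0 0 0.02 0 0 0; -1 0 0 0.02 0 0 0; -1 0 0 0.02 0 0 0; -1 0 0 0.01 0 0 0; -1 0 0 0.007 0 0 0; -1 0 0 0.005 0 0 0; -1 0 0 0.003 0 0 0; -1 0 0 0.002 0 0 0; -1 0 0 0.001 0 0 0; -1 0 0 0.0005 0 0 0; -1 0 0 0 0 0 0; -1 0 0 0 0 0 0'
```

```text
clock: 15.55
tool_pos: [0.6507, 0.0481, 0.0924]
eef_rot: [0.707, 0.707, 0.0, 0.0]
contact_force: [-0.3, 0.1, -1.0]
opening: 0.139
finger_force: 30.0
```

```bash
python3 -m inch '-1 0 0 0.001 0 0 0; -1 0 0 0 0 0 0; -1 0 0 0 0 0 0; 0 0 0 0 0 0 0; 0 0 0 0 0 0 0; 0 0 0 0 0 0 0; 0 0 0 0 0 0 0; 0 0 0 -0.01 0 0 0; 0 0 0 -0.02 0 0 0; 0 0 0 -0.03 0 0 0; 0 0 0 -0.03 0 0 0; 0 0 0 -0.03 0 0 0'
python3 -m inch '0 -0.002 -0.010 0 0 0 0; 0 -0.004 -0.020 0 0 0 0; 0 -0.005 -0.024 0 0 0 0; 0 -0.005 -0.024 0 0 0 0; 0 -0.005 -0.024 0 0 0 0; 0 -0.005 -0.024 0 0 0 0; 0 -0.005 -0.024 0 0 0 0; 0 -0.004 -0.017 0 0 0 0; 0 -0.0015 -0.0085 0 0 0 0; 0 0 0 0 0 0 0; 0 0 0 0 0 0 0; 0 0 0 0 0 0 0'
python3 look.py w5 .475 .0115 .108
```

```text
clock: 16.55
tool_pos: [0.6502, 0.0482, 0.2129]
eef_rot: [0.707, 0.707, 0.0, -0.0]
contact_force: [0.7, 0.2, 0.1]
opening: 0.498
finger_force: 0.0
clock: 17.55
tool_pos: [0.4766, 0.0122, 0.2113]
eef_rot: [0.707, 0.707, 0.001, 0.001]
contact_force: [-0.6, 1.3, 0.5]
opening: 0.5
finger_force: 0.0
tool [0.47662908 0.01218407 0.21128077] 276
arbor (0.4729064702987671, 0.012915198691189289) 0.0070456224493682384 0.10752520541808792 row dy dx 0.0007311241677453225 -0.0037226123234433417
```

```bash
python3 -m inch '0 0.001 -0.003 0.010 0 0 0; 0 0 0 0.02 0 0 0; 0 0 0 0.02 0 0 0; 0 0 0 0.02 0 0 0; 0 0 0 0.02 0 0 0; 0 0 0 0.012 0 0 0; 0 0 0 0.010 0 0 0; 0 0 0 0.008 0 0 0; 0 0 0 0 0 0 0; 0 0 0 0 0 0 0; -1 0 0 0 0 0 0; -1 0 0 0 0 0 0; -1 0 0 0 0 0 0; -1 0 0 0 0 0 0; -1 0 0 0 0 0 0; -1 0 0 0 0 0 0; -1 0 0 0 0 0 0' 30
```

```text
clock: 19.02
tool_pos: [0.4724, 0.0126, 0.0912]
eef_rot: [0.707, 0.707, 0.0, 0.0]
contact_force: [1.5, 0.1, 2.1]
opening: 0.137
finger_force: 30.0
```

```bash
python3 -m inch '-1 0 0 -0.005 0 0 0; -1 0 0 -0.01 0 0 0; -1 0 0 -0.02 0 0 0; -1 0 0 -0.02 0 0 0; -1 0 0 -0.02 0 0 0; -1 0 0 -0.02 0 0 0; -1 0 0 -0.02 0 0 0; -1 0 0 -0.01 0 0 0; -1 0 0 -0.005 0 0 0; -1 -0.002 0.006 0 0 0 0; -1 -0.004 0.012 0 0 0 0; -1 -0.005 0.018 0 0 0 0; -1 -0.005 0.018 0 0 0 0; -1 -0.005 0.018 0 0 0 0; -1 -0.005 0.018 0 0 0 0'
python3 -m inch '-1 -0.005 0.018 0 0 0 0; -1 -0.005 0.018 0 0 0 0; -1 -0.005 0.018 0 0 0 0; -1 -0.005 0.018 0 0 0 0; -1 -0.004 0.013 0 0 0 0; -1 -0.002 0.007 0 0 0 0; -1 0 0 0 0 0 0; -1 0 0 0 0 0 0; -1 0 0 0 0 0 0'
python3 - <<'E'
from h import *
s=get_state(); T=s["tool_pos"]; print(T,s["opening"])
m=camera_model("wrist"); p,d=snapshot("wrist"); cv2.imwrite("pics/w6.png",p[:,:,::-1]); W=cloud(d,m)
z=W[...,2]; x=W[...,0];y=W[...,1]
t=(d>0)&(z>.13)&(z<.21)&(abs(x-T[0])<.04)&(abs(y-T[1])<.05); P=W[t]; print(len(P),P.min(0),P.max(0))
t=(d>0)&(z>.1)&(z<.12)&(abs(x-.65)<.03)&(abs(y-.048)<.03); print("sleeve arbor",np.median(W[t],0),np.ptp(W[t],axis=0))
E
```

```text
clock: 20.27
tool_pos: [0.5621, -0.0142, 0.2195]
eef_rot: [0.707, 0.707, -0.001, -0.001]
contact_force: [0.8, 0.4, -2.8]
opening: 0.139
finger_force: 30.0
clock: 21.02
tool_pos: [0.6527, -0.039, 0.2203]
eef_rot: [0.707, 0.707, -0.001, -0.001]
contact_force: [-0.6, 0.3, -1.5]
opening: 0.137
finger_force: 30.0
[ 0.65269015 -0.0389604   0.22034425] 0.13744396864098768
6649 [ 0.62521972 -0.06635546  0.14894407] [ 0.6804086  -0.01040539  0.20998667]
sleeve arbor [0.6513073  0.04946554 0.10759948] [0.01261345 0.01324585 0.00942335]
```

View pics/w6.png

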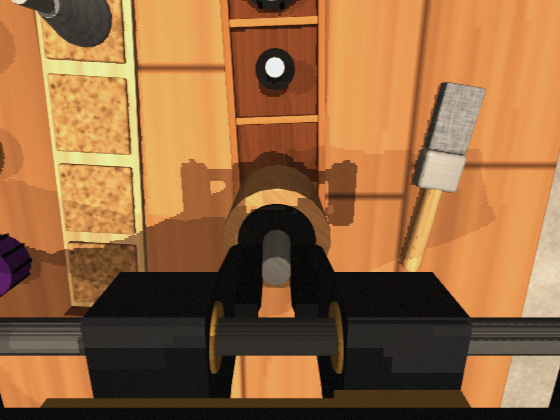

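The sleeve stands upright at (275,68), its top at 108 mm as expected. The drum hangs centred over its compartment.

```bash
python3 -m inch '-1 0 0.001 0.01 0 0 0; -1 0 0 0.02 0 0 0; -1 0 0 0.02 0 0 0; -1 0 0 0.02 0 0 0; -1 0 0 0.02 0 0 0; -1 0 0 0.02 0 0 0; -1 0 0 0.01 0 0 0; -1 0 0 0.007 0 0 0; -1 0 0 0.005 0 0 0; -1 0 0 0.003 0 0 0; -1 0 0 0.002 0 0 0; -1 0 0 0.001 0 0 0; -1 0 0 0 0 0 0; -1 0 0 0 0 0 0'
```

```text
clock: 22.23
tool_pos: [0.6553, -0.0394, 0.0836]
eef_rot: [0.707, 0.707, 0.0, 0.0]
contact_force: [0.2, 0.5, -1.8]
opening: 0.14
finger_force: 30.0
```

```bash
python3 -m inch '-1 0 0 0.001 0 0 0; -1 0 0 0.001 0 0 0; -1 0 0 0 0 0 0; -1 0 0 0 0 0 0; 0 0 0 0 0 0 0; 0 0 0 0 0 0 0; 0 0 0 0 0 0 0; 0 0 0 0 0 0 0; 0 0 0 -0.01 0 0 0; 0 0 0 -0.02 0 0 0; 0 0 0 -0.03 0 0 0; 0 0 0 -0.03 0 0 0; 0 0 0 -0.03 0 0 0'
python3 -m inch '0 0.008 -0.010 0 0 0 0; 0 0.015 -0.020 0 0 0 0; 0 0.019 -0.024 0 0 0 0; 0 0.019 -0.024 0 0 0 0; 0 0.019 -0.024 0 0 0 0; 0 0.019 -0.024 0 0 0 0; 0 0.019 -0.024 0 0 0 0; 0 0.012 -0.017 0 0 0 0; 0 0.005 -0.008 0 0 0 0; 0 0 0 0 0 0 0; 0 0 0 0 0 0 0; 0 0 0 0 0 0 0'
python3 look.py w7 .479 .0955 .103
```

```text
clock: 23.32
tool_pos: [0.6546, -0.0392, 0.2029]
eef_rot: [0.707, 0.707, 0.0, -0.0]
contact_force: [1.0, 0.2, -0.1]
opening: 0.498
finger_force: 0.0
clock: 24.32
tool_pos: [0.4815, 0.0945, 0.2011]
eef_rot: [0.708, 0.706, 0.0, 0.001]
contact_force: [0.8, 0.2, 0.5]
opening: 0.499
finger_force: 0.0
tool [0.48146998 0.09448649 0.20106641] 284
arbor (0.4780105948448181, 0.09678773581981659) 0.007089351769536734 0.10252443328628269 row dy dx 0.0023012425251877494 -0.003459386470559156
```

```bash
python3 -m inch '0 0.002 -0.003 0.010 0 0 0; 0 0 0 0.02 0 0 0; 0 0 0 0.02 0 0 0; 0 0 0 0.02 0 0 0; 0 0 0 0.015 0 0 0; 0 0 0 0.012 0 0 0; 0 0 0 0.010 0 0 0; 0 0 0 0.008 0 0 0; 0 0 0 0 0 0 0; 0 0 0 0 0 0 0; -1 0 0 0 0 0 0; -1 0 0 0 0 0 0; -1 0 0 0 0 0 0; -1 0 0 0 0 0 0; -1 0 0 0 0 0 0; -1 0 0 0 0 0 0; -1 0 0 0 0 0 0' 30
```

```text
clock: 25.78
tool_pos: [0.4774, 0.0977, 0.0862]
eef_rot: [0.707, 0.707, 0.0, 0.0]
contact_force: [-0.4, -0.1, 2.1]
opening: 0.143
finger_force: 30.0
```

```bash
python3 -m inch '-1 0 0 -0.005 0 0 0; -1 0 0 -0.01 0 0 0; -1 0 0 -0.02 0 0 0; -1 0 0 -0.02 0 0 0; -1 0 0 -0.02 0 0 0; -1 0 0 -0.02 0 0 0; -1 0 0 -0.02 0 0 0; -1 0 0 -0.01 0 0 0; -1 0 0 -0.005 0 0 0; -1 -0.008 0.006 0 0 0 0; -1 -0.013 0.010 0 0 0 0; -1 -0.0165 0.0133 0 0 0 0; -1 -0.0165 0.0133 0 0 0 0; -1 -0.0165 0.0133 0 0 0 0; -1 -0.0165 0.0133 0 0 0 0'
python3 -m inch '-1 -0.0165 0.0133 0 0 0 0; -1 -0.0165 0.0133 0 0 0 0; -1 -0.0165 0.0133 0 0 0 0; -1 -0.0165 0.0133 0 0 0 0; -1 -0.0165 0.0133 0 0 0 0; -1 -0.0165 0.0133 0 0 0 0; -1 -0.0165 0.0133 0 0 0 0; -1 -0.014 0.0112 0 0 0 0; -1 -0.007 0.006 0 0 0 0; -1 0 0 0 0 0 0; -1 0 0 0 0 0 0; -1 0 0 0 0 0 0'
python3 - <<'E'
from h import *
s=get_state(); T=s["tool_pos"]; print(T,s["opening"])
m=camera_model("wrist"); p,d=snapshot("wrist"); cv2.imwrite("pics/w8.png",p[:,:,::-1]); W=cloud(d,m)
z=W[...,2]; x=W[...,0];y=W[...,1]
t=(d>0)&(z>.13)&(z<.2)&(abs(x-T[0])<.04)&(abs(y-T[1])<.05); P=W[t]; print(len(P),P.min(0),P.max(0))
t=(d>0)&(z>.085)&(z<.12)&(abs(x-.655)<.03)&(abs(y+.039)<.03); print("drum arbor",np.median(W[t],0),np.ptp(W[t],axis=0))
E
```

```text
clock: 27.03
tool_pos: [0.546, 0.0086, 0.2146]
eef_rot: [0.707, 0.707, -0.001, -0.001]
contact_force: [0.9, 0.3, -1.0]
opening: 0.137
finger_force: 30.0
clock: 28.03
tool_pos: [0.6555, -0.1243, 0.2154]
eef_rot: [0.706, 0.708, -0.0, -0.001]
contact_force: [-0.2, 0.2, -0.2]
opening: 0.139
finger_force: 30.0
[ 0.65546998 -0.12432992  0.21540649] 0.1393679575101303
4517 [ 0.6302793  -0.14183607  0.14424588] [ 0.68182742 -0.09899011  0.1999992 ]
drum arbor [ 0.65545011 -0.03897341  0.09753634] [0.01362278 0.0129498  0.0064906 ]
```

View pics/w8.png

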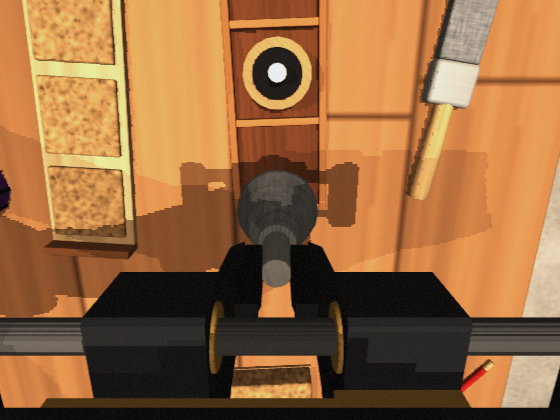

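The drum stands upright at (277,72), its top at 98 mm. The cone is over the last compartment. The block at (272,383) is only 30 mm tall, so it stays well below the gripper.

```bash
python3 -m inch '-1 -0.001 0.001 0.01 0 0 0; -1 0 0 0.02 0 0 0; -1 0 0 0.02 0 0 0; -1 0 0 0.02 0 0 0; -1 0 0 0.02 0 0 0; -1 0 0 0.02 0 0 0; -1 0 0 0.01 0 0 0; -1 0 0 0.007 0 0 0; -1 0 0 0.005 0 0 0; -1 0 0 0.003 0 0 0; -1 0 0 0.002 0 0 0; -1 0 0 0.001 0 0 0; -1 0 0 0 0 0 0; -1 0 0 0 0 0 0'
```

```text
clock: 29.25
tool_pos: [0.6578, -0.127, 0.0785]
eef_rot: [0.707, 0.707, 0.0, 0.0]
contact_force: [0.8, -0.0, -0.8]
opening: 0.137
finger_force: 30.0
```

```bash
python3 -m inch '-1 0 0 0.001 0 0 0; -1 0 0 0.001 0 0 0; -1 0 0 0 0 0 0; -1 0 0 0 0 0 0; 0 0 0 0 0 0 0; 0 0 0 0 0 0 0; 0 0 0 0 0 0 0; 0 0 0 0 0 0 0; 0 0 0 -0.01 0 0 0; 0 0 0 -0.02 0 0 0; 0 0 0 -0.03 0 0 0; 0 0 0 -0.03 0 0 0; 0 0 0 -0.03 0 0 0; 0 -0.02 0 -0.01 0 0 0; 0 -0.02 0 -0.01 0 0 0; 0 -0.02 0 -0.01 0 0 0; 0 -0.02 -0.02 0 0 0 0; 0 -0.02 -0.02 0 0 0 0; 0 0 0 0 0 0 0'
python3 -m inch '0 -0.015 -0.02 0 0 0 0; 0 -0.015 -0.03 0 0 0 0; 0 -0.015 -0.03 0 0 0 0; 0 -0.015 -0.03 0 0 0 0; 0 -0.01 -0.02 0 0 0 0; 0 0 0 0 0 0 0; 0 0 0 0 0 0 0; 0 0 0 0 0 0 0'
python3 - <<'E'
from h import *
p,d=snapshot("scene"); cv2.imwrite("pics/end.png",p[:,:,::-1]); W=cloud(d,camera_model("scene")); x,y,z=W[...,0],W[...,1],W[...,2]
for n,a,b,h in(("flap",.6483,.1346,.072),("sleeve",.6513,.0477,.108),("drum",.6543,-.0393,.098),("cone",.6573,-.1262,.093)):
    t=(d>0)&(abs(z-h)<.008)&(np.hypot(x-a,y-b)<.025); print(n,h,t.sum(),np.median(W[t],0) if t.any() else 0)
E
```

```text
clock: 30.83
tool_pos: [0.613, -0.2342, 0.2264]
eef_rot: [0.71, 0.704, -0.003, 0.001]
contact_force: [-0.4, -1.6, -0.4]
opening: 0.496
finger_force: 0.0
clock: 31.5
tool_pos: [0.4888, -0.296, 0.2267]
eef_rot: [0.707, 0.707, 0.001, 0.001]
contact_force: [0.4, 0.7, 0.2]
opening: 0.501
finger_force: 0.0
flap 0.072 44 [0.65066211 0.13432033 0.07077747]
sleeve 0.108 45 [0.65305537 0.04947166 0.10711531]
drum 0.098 43 [ 0.65725661 -0.03935871  0.09664033]
cone 0.093 42 [ 0.65903138 -0.12728054  0.09214534]
```

View pics/end.png

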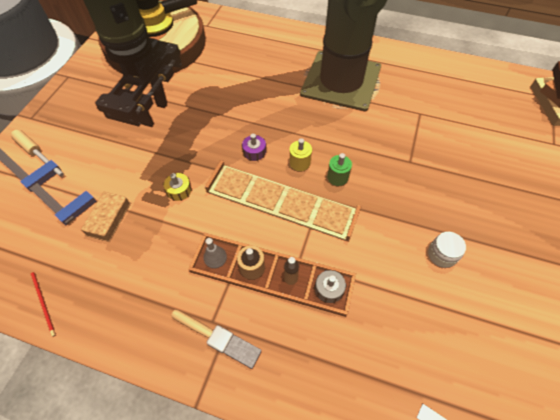

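All four heads stand upright in the rack, in image order cone (212,252), drum (250,262), sleeve (291,270), flap wheel (331,286). The can, the block and the look-alikes have not moved.

```bash
python3 -c "
from plant import *
print(r.finish_job())"
```

```text
the job is handed in; nothing more can be done
None
```

The job is handed in at about 31.5 s: all four heads stand upright in the rack in reverse order (robot's left to right: flap wheel, sleeve, drum, cone), with the can and sanding block untouched.

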